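# Reset the telescoping length stop of a rod shear and feed the rod up to it

## Robot

A 7-joint arm with a two-finger parallel gripper is mounted at the origin on the work surface. World frame = base frame: x ahead of the robot, y to its left, z up, the work surface at z = 0. Lengths are in m, angles in rad, forces in N, time in s.
With the tool pointing down it reaches from about 0.425 to 0.975 m from the base axis. Payload 16.7 kg.
Tool frame: the origin (TCP) lies at the very end of the fingers, on their centre line; the grasp point (between the pads) lies 19 mm behind it; x points along the fingers, z is the direction in which the jaws open and shut, and the axes are right-handed (so a half turn about x gives the same grasp; the last joint's range is limited). The gripper opens to 85 mm and grips with 20 to 120 N. Pads are 22 mm wide; open, the fingers measure 114 mm over their backs; the gripper's body (76 mm by 85 mm) begins 54 mm behind the grasp point. The pads swing forward as they close: fully open they stand 13 mm farther back than shut.
Start: joints at [1.091, 0.426, 0.074, 1.606, -0.034, 1.111, -0.067], TCP at [0.219, -0.639, 0.231] pointing down, gripper open.
Joint ranges: [-2.85, 2.85], [-0.5, 2.14], [-1.23, 1.37], [0.21, 2.46], [-1.02, 4.16], [0.16, 2.05], [-2.73, 2.73]. Speed limits (rad/s): [1.89, 1.89, 2.39, 2.39, 3.01, 3.01, 3.01].

## Interface

Orientations are given as a 3x3 rotation matrix whose columns are the frame's x, y, z axes.
In Python, from station import read_state, cams, robot gives the robot as it stands.
- The arm moves only by the shell command python3 -m pendant 'ROWS' [OPENING]. ROWS is JSON, a list of rows, each a list of 6 numbers: the shift along the tool's x, y, z in cm, then the turn, a rotation vector about the tool's x, y, z in degrees. A call has 1 to 10 rows; each row shifts and turns the commanded pose from where the row before left it, along the tool's axes as they then stand; what a row does not reach is not made up. A row lasts 1/8 s, in which the tool goes at most 62.5 mm and 10.7 degrees, less where a joint would pass 70% of its speed; a pose out of reach is approached as far as the arm can. A call with a gripper value outside its range is refused whole. OPENING is the opening, from 0 (shut) to 1 (fully open), set as the call begins (- or left out, the last holds). The fingers move at their own pace and stop on an object; the grip force is fixed at half the most. Time passes only in rows, so rows that do not move let the fingers close. It gives the time, the measured TCP pose, the force and the opening at its end, in the units of the state.
- read_state(): the state, without advancing time (a new reading comes with each control period).
- cams.snapshot(name): name is "side" or "top" or "wrist"; returns the picture (400x640x3 uint8, blue, green, red); there is no depth.
- cams.camera_model(name): a dict with "vertical_fov" (degrees; the focal length in pixels is half the picture's height over the tangent of half this angle, whatever the lens; pixels are square), "cx", "cy" (the principal point, pixels), "k1" (the pictures are not rectified: a ray, as slopes to the right and down, at radius r is drawn at 1 + k1 r^2 times it, then the intrinsics apply), "R" (3x3) and "t" (3): a world point X has camera coordinates R X + t. Camera axes: x right, y down, z forward; pixel columns grow to the right and rows downward; lengths in m; the calibration is good to about 2 mm. A picture is of the moment at which its call begins: read the wrist's pose just before it. camera_model takes no time and is no camera call; for the wrist camera it gives the pose at the moment of the call.
- robot.job_done(): hands the job in, once; it reports no verdict.
The state is a dict: "time": time; "joints": joint angles; "dq": joint speeds; "tau": joint torques, N m; "ee_pos": TCP position; "tool_rot": TCP orientation; "ft_force": force on the tool from outside, world axes, zero at the start; "torque": the same for the moment, N m; "finger_gap": finger opening in m.
Only numpy, scipy, OpenCV 4.12 (cv2) and the standard library are available. Lean on these libraries where they do the work, as an engineer would, in place of code of your own. Each camera call takes 0.05 s, during which the arm holds its last target.

## Task

Set the length stop of the rod shear one hole further out: pinch the red snap button in through the tube and slide the tube away from the shear until the button pops fully out in the very next hole, easing it along without forcing it. Then feed the steel rod along its two V rests until its end is pushed snug against the stop plate, without ramming it; let go, and leave everything else on the bench where it is.

Things in the scene. Friction and masses are not known exactly. Their poses are not given: they have to be found in the camera images.
- station: Grey rod shear (190 mm high, 260 with its handle socket, at y 160 to 260 mm) on a plywood board 200 x 570 x 12 mm, screwed down. Origin on the bench under the board; +y points to the shear, -y is outwards, z up. Rod, rail and tube run along y at z = 100 mm: the rod at x = -80 mm, the fixed 26 mm square rail at x = 20 mm (free end at y = -160 mm).
- tube: Loose aluminium tube, 32 mm square, wall 2.2 mm, 300 mm long, 0.3 kg, telescoped over the rail with 0.8 mm play a side. Origin on its axis half way along, axes as the station's; starts at station y = -50 mm. Can be pinched from above on its +x and -x faces anywhere. It binds if pinched off-centre or pulled while the button is caught: over 22 N on the button does damage.
- snap_button: Red sprung button, 12 mm across with a round head that faces station +x. It sits in the fixed rail and does not travel with the tube. Origin at the top of its head: station (41, -20, 100) mm when out, 5 mm proud of the tube's face. It moves along x only: x = 36 is flush, 34 under the tube wall; 3 to 5 N press it. Pressed less than 4 mm, it holds the tube fast.
- start_hole (a point): Centre of the 14 mm hole the button starts in (tube y = 30 mm, on its +x face); two more lie to each side along that face, unevenly, 30 to 55 mm apart. While the button is held flush its dome gives way to a pull of 2 to 10 N along the tube, which then slides out with under 5 N until the button pops into the next hole and stops it (1 mm play either way).
- rod: Bright steel rod, 12 mm thick, 480 mm long, 0.42 kg, along station y in two V rests (12 mm thick, tops at z = 109 mm) at station y = 125 and -120 mm, through the shear's open jaw. Origin at its middle on its axis, y along it. Pinch it from above between the rests; it slides in them with 1 to 4 N, more if pressed down.
- rod_tip (a point): Centre of the rod's outer end face (-y end, 240 mm from its middle), which is to meet the stop plate.
- stop_face (a point): Where the rod will meet the stop plate (158 x 60 x 5 mm, across the tube's outer end, moves with the tube), on the plate's inner face, which looks to +y. Axes as the tube's. At the start 8 to 30 mm beyond the rod's end. A push of 5 to 10 N brings the rod up snug; over 18 N bends the plate.
- shackle: Steel bow shackle, 70 x 56 x 12 mm, lying on the board between rod and tube. Leave it.
- pull_handle: The shear's removable pipe handle, 340 mm long, 34 mm thick, on the bench to the right. Leave it.
- file: Flat file with a wooden handle, 330 mm long, lying on the bench to the left. Leave it.
- grease_tin: Closed tin, 72 mm across, 85 mm high, to the right. Leave it.
- carton: Closed cardboard carton, 120 x 160 x 100 mm, to the left. Leave it.
- hammer: Hammer lying on the bench to the right, near the robot. Leave it.
- oil_bottle: Closed white bottle, 60 mm across, 150 mm high, to the right, further back. Leave it.

How it is judged:
On the way, in this order (a step that is already met when the one before it is completed fails the run):
1. the button is pressed in (x of snap_button in the frame of station below 0.037 m), for 0.1 s.
2. the tube is one hole further out and the button has popped fully out there (y of tube in the frame of station between -0.112 and -0.07 m and x of snap_button in the frame of station above 0.0395 m), for 0.2 s.
3. the rod is pushed snug against the locked stop (all of step 2 and contact force between rod and tube above 4 N), for 0.1 s.
At the end, for the whole second after the job is handed in: The tube stands one hole further out, the button is fully out (within 1.5 mm) in that hole, the rod lies in both V rests (height within 4 mm, in line within 0.03 rad) with its end within 2.5 mm of the stop plate, and tube and rod are at rest (all of step 2 and y of rod_tip in the frame of stop_face between -0.0025 and 0.0025 m and z of rod in the frame of station between 0.096 and 0.104 m and angle between the y axis of rod and the y axis of station, either way round below 0.03 rad and linear speed of each of rod, tube below 0.01 m/s); the robot touches nothing.
It fails at once if the tube is forced: over 22 N between it and the button (contact force between tube and snap_button above 22 N).
It fails at once if the rod is rammed into the stop: over 18 N (contact force between rod and tube above 18 N).
It fails at once if another thing on the bench is moved by more than 20 mm (distance of any of shackle, pull_handle, file, grease_tin, carton, hammer, oil_bottle from where it was at the start of the episode above 0.02 m).
It also fails if it takes over 72 s, if anything falls off the work surface, if the arm or the gripper's body presses on something with over 40 N, if the wrist force passes 120 N, or if a joint passes its speed limit or range.

## Working session

There is one attempt and no reset: what is moved stays moved. The work goes in short steps, Python scripts to look and compute and a shell command to move; the robot and the scene stay as the last step left them, time stands still between calls to the robot, and variables do not carry over. Pictures are saved under pics/ and viewed, and the job is handed in when it is done.

```bash
ls; mkdir -p pics; python3 - <<'E'
from station import read_state, cams, robot
import cv2,json,numpy as np
for n in ["side","top"]:
    m=cams.camera_model(n); print(n,m)
    cv2.imwrite(f"pics/{n}0.png",cams.snapshot(n))
s=read_state();print(s['time'],s['ee_pos'],s['tool_rot'],s['ft_force'],s['finger_gap'])
E
```

```text
pics
side {'vertical_fov': 48.134458822137276, 'cx': 322.27861921188634, 'cy': 198.92777380666166, 'k1': -0.11876614704212644, 'R': array([[-0.92799441, -0.3725841 , -0.00273029],
       [-0.21303604,  0.53659176, -0.81650776],
       [ 0.30568286, -0.75713299, -0.577328  ]]), 't': array([0.48927552, 0.20883419, 1.26616492])}
top {'vertical_fov': 55.8728691046793, 'cx': 326.1041144631735, 'cy': 197.70868570370757, 'k1': -0.03332551488260916, 'R': array([[-0.01039471, -0.99982678, -0.01543881],
       [-0.9827603 ,  0.01306503, -0.18442208],
       [ 0.18459184,  0.01325564, -0.98272587]]), 't': array([-0.01135203,  0.56322333,  1.23274806])}
0.1 [ 0.21847716 -0.63826915  0.23069661] [[-4.35540489e-04  9.46106780e-01  3.23854554e-01]
 [ 1.07064953e-03  3.23854840e-01 -9.46106176e-01]
 [-9.99999332e-01 -6.53328213e-05 -1.15400067e-03]] [ 0.87997345 -0.13599864  0.06215816] 0.08538885928832064
```

View pics/side0.png

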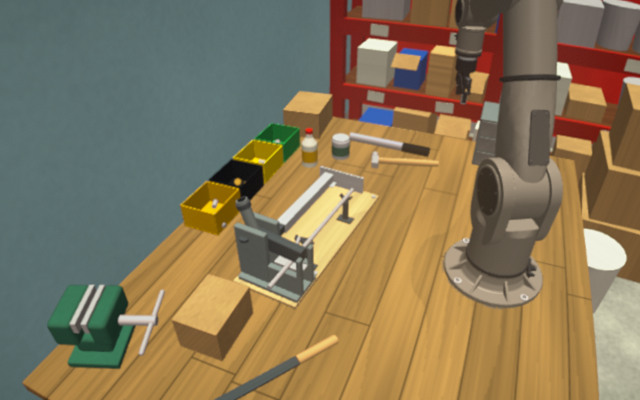

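View pics/top0.png

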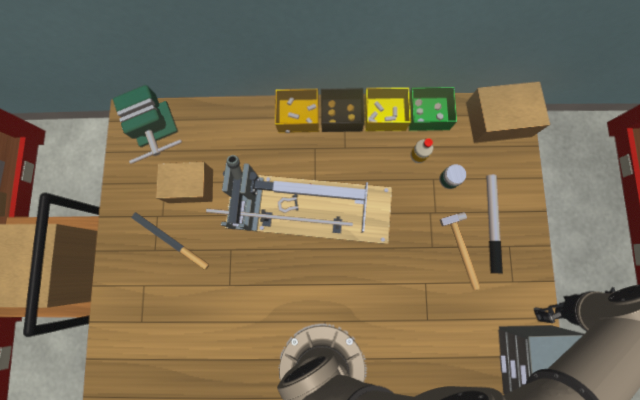

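The side view shows the shear station in mid-bench. In the top view it covers about px 205–395 × 155–245, with the rail and tube at the far side and the rod nearer the robot. I'll zoom in on it.

```bash
cat > h.py <<'E'
import numpy as np,cv2
from station import read_state,cams,robot
def K(m):
    f=200/np.tan(np.radians(m['vertical_fov'])/2)
    return f
def ray(m,u,v):
    f=K(m);d=np.array([(u-m['cx'])/f,(v-m['cy'])/f]);s=d.copy()
    for _ in range(20): s=d/(1+m['k1']*(s@s))
    R=np.array(m['R']);t=np.array(m['t'])
    return -R.T@t, R.T@np.array([s[0],s[1],1.])
def onz(m,u,v,z):
    c,d=ray(m,u,v);return c+d*(z-c[2])/d[2]
def proj(m,X):
    X=np.atleast_2d(X);p=X@np.array(m['R']).T+np.array(m['t']);s=p[:,:2]/p[:,2:]
    s=s*(1+m['k1']*(s**2).sum(1))[:,None];return s*K(m)+[m['cx'],m['cy']]
E
python3 - <<'E'
import cv2
a=cv2.imread('pics/top0.png')[145:255,195:405];cv2.imwrite('pics/top0z.png',cv2.resize(a,None,fx=3.8,fy=3.8,interpolation=cv2.INTER_CUBIC))
a=cv2.imread('pics/side0.png')[155:305,225:385];cv2.imwrite('pics/side0z.png',cv2.resize(a,None,fx=4,fy=4,interpolation=cv2.INTER_CUBIC))
E
```

```text
(no output)
```

View pics/top0z.png

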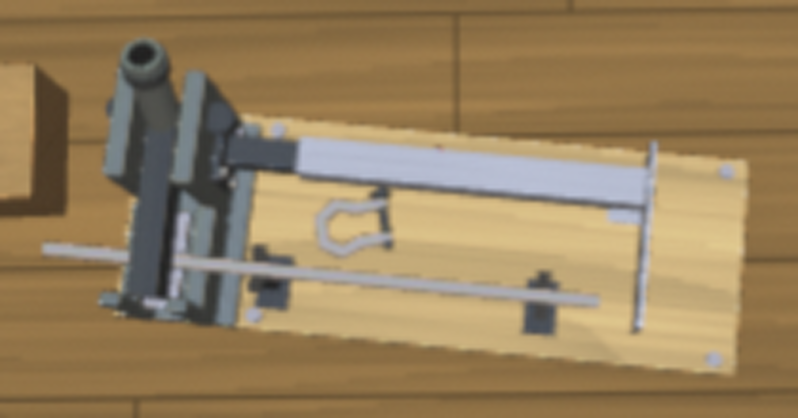

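View pics/side0z.png

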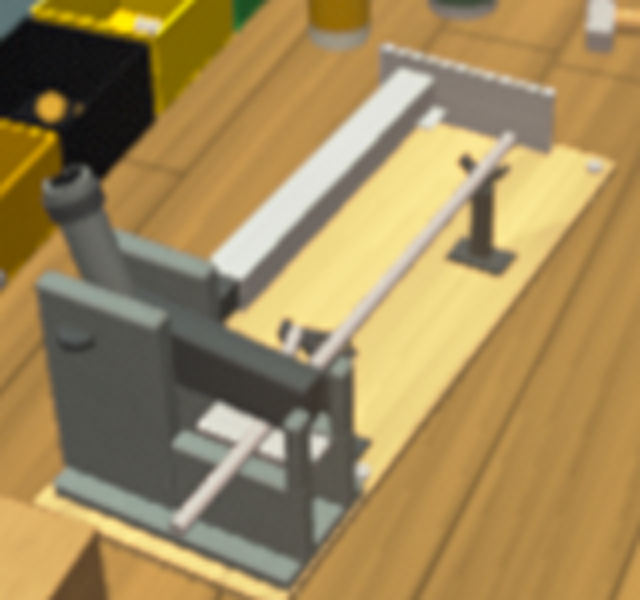

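```bash
python3 - <<'E'
from h import *
m=cams.camera_model('top')
z=lambda u,v:(195+(u+.5)/3.8-.5,145+(v+.5)/3.8-.5)
P={}
for n,u,v,h in [('boardR_far',747,160,.012),('boardR_near',735,375,.012),('tubein_far',302,137,.116),('tubein_near',296,176,.116),('tubeout_far',648,165,.116),('tubeout_near',643,207,.116),('rod_tip',598,300,.104),('rod_back',42,248,.104),('rodmid',440,286,.106),('button',438,147,.1),('plate_far',654,143,.13),('plate_near',638,331,.13)]:
    P[n]=onz(m,*z(u,v),h);print(n,P[n].round(4))
for a,b in [('tubein_far','tubeout_far'),('tubein_near','tubeout_near'),('rod_tip','rod_back')]:
    d=P[a]-P[b]
    if d[1]<0:d=-d
    print(a,np.linalg.norm(d),np.degrees(np.arctan2(-d[0],d[1])))
E
```

```text
boardR_far [ 0.607  -0.2477  0.012 ]
boardR_near [ 0.4085 -0.2285  0.012 ]
tubein_far [0.61   0.1507 0.116 ]
tubein_near [0.5758 0.1553 0.116 ]
tubeout_far [ 0.5813 -0.146   0.116 ]
tubeout_near [ 0.5449 -0.1407  0.116 ]
rod_tip [ 0.4674 -0.1013  0.104 ]
rod_back [0.518  0.3762 0.104 ]
rodmid [0.4807 0.0327 0.106 ]
button [0.6032 0.0344 0.1   ]
plate_far [ 0.5973 -0.1504  0.13  ]
plate_near [ 0.4382 -0.1324  0.13  ]
tubein_far 0.29810873777574914 -5.530740018835415
tubein_near 0.2976396257427529 -5.963640668542543
rod_tip 0.48016192871453994 -6.048342288648261
```

```bash
python3 - <<'E'
from h import *
m=cams.camera_model('wrist');s=read_state()
T=np.array(s['tool_rot']);R=np.array(m['R']);c=-R.T@np.array(m['t'])
print('fov',m['vertical_fov'],'k1',m['k1'],'cam in tool',T.T@(c-s['ee_pos']).round(4));print('cam axes in tool (cols)',(T.T@R.T).round(3))
cv2.imwrite('pics/w0.png',cams.snapshot('wrist'))
E
```

```text
fov 61.65696617101954 k1 -0.03552514009852733 cam in tool [-0.14360432  0.07529041 -0.00060309]
cam axes in tool (cols) [[ 0.    -0.293  0.956]
 [ 0.    -0.956 -0.293]
 [ 1.     0.     0.   ]]
```

View pics/w0.png

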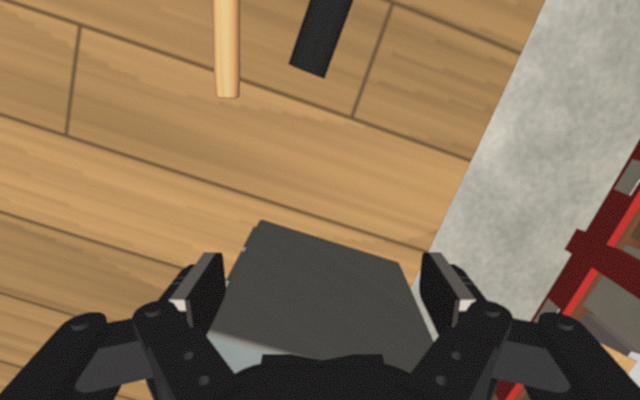

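```bash
cat >> h.py <<'E'
PSI=-5.9; O=np.array([.5632,.0566,0.])
def S():
    p=np.radians(PSI);c,s=np.cos(p),np.sin(p)
    return np.array([[c,-s,0],[s,c,0],[0,0,1.]])
def toW(p): return O+S()@np.asarray(p,float)
def toS(p): return S().T@(np.asarray(p,float)-O)
from scipy.spatial.transform import Rotation as Ro
def plan(ps,theta=0,Tt=None):
    """target TCP in station coords (m), tilt theta deg about station y; tool z=+x_s"""
    s=read_state();T=np.array(s['tool_rot']);p=np.array(s['ee_pos'])
    B=np.column_stack([[0,0,-1],[0,1,0],[1,0,0]]).astype(float)
    G=S()@Ro.from_euler('y',theta,degrees=True).as_matrix()@B
    print('shift cm',(T.T@(toW(ps)-p)*100).round(2),'turn deg',Ro.from_matrix(T.T@G).as_rotvec(degrees=True).round(2),'| stn',(toS(p)*1000).round(1),'F',(S().T@s['ft_force']).round(2),'M',(S().T@s['torque']).round(2),'gap',round(s['finger_gap'],4),'t',round(s['time'],2))
E
python3 -c "
from h import *
plan([.108,.007,.201])
plan([.108,.007,.201],35)"
```

```text
shift cm [  3.02  65.22 -50.69] turn deg [-6.521e+01 -5.000e-02 -3.000e-02] | stn [-271.5 -726.7  230.8] F [-0.65 -0.2  -0.72] M [-0.04 -0.01  0.01] gap 0.0853 t 0.15
shift cm [  3.02  65.22 -50.69] turn deg [-63.07  31.04 -19.91] | stn [-271.5 -726.7  230.8] F [-0.65 -0.2  -0.72] M [-0.04 -0.01  0.01] gap 0.0853 t 0.15
```

```bash
python3 -m pendant '[[0,4.66,-3.62,0,0,0],[0,4.66,-3.62,0,0,0],[0,4.66,-3.62,0,0,0],[0,4.66,-3.62,0,0,0],[0,4.66,-3.62,0,0,0],[0,4.66,-3.62,0,0,0],[0,4.66,-3.62,0,0,0],[0,4.66,-3.62,0,0,0],[0,4.66,-3.62,0,0,0],[0,4.66,-3.62,0,0,0]]' 1; python3 -c "
from h import *
plan([.108,.007,.201])"
```

```text
time: 1.4
ee_pos: [0.543, -0.1436, 0.2314]
tool_rot: [[0.0, 0.946, 0.324], [-0.0, 0.324, -0.946], [-1.0, 0.0, 0.0]]
ft_force: [1.9, -1.0, 0.4]
finger_gap: 0.0853
shift cm [  3.04  18.49 -14.4 ] turn deg [-6.522e+01  1.000e-02 -0.000e+00] | stn [   0.5 -201.2  231.4] F [ 2.02 -0.77  0.43] M [-0.04 -0.01 -0.03] gap 0.0853 t 1.4
```

```bash
python3 -m pendant '[[0,4.66,-3.62,0,0,0],[0,4.66,-3.62,0,0,0],[0,4.66,-3.62,0,0,0],[0,4.66,-3.62,-10,0,0],[0,0,0,-10,0,0],[0,0,0,-10,0,0],[0,0,0,-10,0,0],[0,0,0,-10,0,0],[0,0,0,-10,0,0],[0,0,0,-5.2,0,0]]'; python3 -c "
from h import *
plan([.108,.007,.201]);plan([.108,.007,.201],35)"
```

```text
time: 2.65
ee_pos: [0.6716, 0.0519, 0.231]
tool_rot: [[-0.001, 0.099, 0.995], [0.0, 0.995, -0.099], [-1.0, 0.0, -0.001]]
ft_force: [0.5, 0.3, -0.1]
finger_gap: 0.0855
shift cm [ 3.    0.05 -0.03] turn deg [ 0.23 -0.04 -0.  ] | stn [108.3   6.5 231. ] F [ 0.48  0.39 -0.12] M [-0.03  0.01 -0.  ] gap 0.0855 t 2.65
shift cm [ 3.    0.05 -0.03] turn deg [ 0.23 34.96  0.07] | stn [108.3   6.5 231. ] F [ 0.48  0.39 -0.12] M [-0.03  0.01 -0.  ] gap 0.0855 t 2.65
```

```bash
python3 -m pendant '[[0,0,0,0,9,0],[0,0,0,0,9,0],[0,0,0,0,9,0],[0,0,0,0,8,0],[0,0,0,0,0,0]]'; python3 - <<'E'
from h import *
plan([.108,.007,.201],35)
m=cams.camera_model('wrist');cv2.imwrite('pics/w1.png',cams.snapshot('wrist'))
import pickle;pickle.dump(m,open('w1.pkl','wb'))
E
```

```text
time: 3.28
ee_pos: [0.6719, 0.052, 0.2274]
tool_rot: [[-0.575, 0.103, 0.812], [0.059, 0.995, -0.085], [-0.816, -0.0, -0.578]]
ft_force: [0.1, 0.8, -1.0]
finger_gap: 0.0852
shift cm [2.19 0.05 1.48] turn deg [-0.05 -0.32 -0.  ] | stn [108.6   6.5 227.4] F [-0.    0.76 -1.  ] M [ 0.02 -0.63 -0.03] gap 0.0852 t 3.27
```

View pics/w1.png

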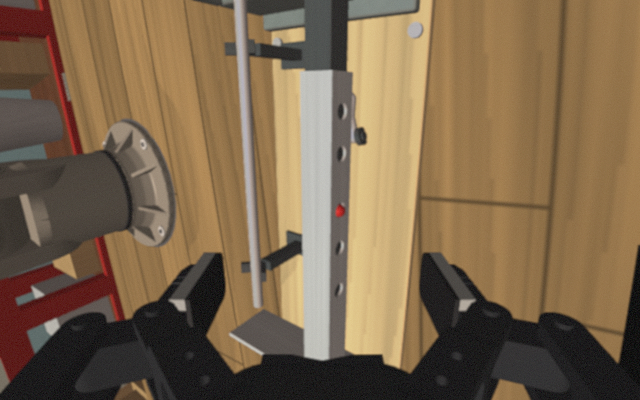

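The wrist view shows the tube's +x face with the red button at (340,211). The next holes inward are at (341,154) and (342,112), and the outward ones at (339,247) and (338,289). The rod tip is at about (258,305).

```bash
python3 - <<'E'
from h import *
import pickle
m=pickle.load(open('w1.pkl','rb'));a=cv2.imread('pics/w1.png')
hsv=cv2.cvtColor(a,cv2.COLOR_BGR2HSV)
def inx(u,v,xs=.036):
    c,d=ray(m,u,v);c=toS(c);d=S().T@d;return c+d*(xs-c[0])/d[0]
r=(((hsv[...,0]<8)|(hsv[...,0]>172))&(hsv[...,1]>150)&(hsv[...,2]>90)).astype(np.uint8);r[:, :320]=0;r[:,360:]=0
M=cv2.moments(r,True);u,v=M['m10']/M['m00'],M['m01']/M['m00'];print('button',u,v,M['m00'],inx(u,v,.039)*1000)
for (u,v) in [(342,112),(341,154),(339,247),(338,289)]:
    print(u,v,(inx(u,v)*1000).round(1))
cv2.imwrite('pics/w1z.png',cv2.resize(a[60:330,220:400],None,fx=2.2,fy=2.2,interpolation=cv2.INTER_CUBIC))
cv2.imwrite('pics/w1y.png',cv2.resize(a[60:230,270:370],None,fx=3.5,fy=3.5,interpolation=cv2.INTER_CUBIC))
E
```

```text
button 339.56 210.61333333333334 75.0 [ 39.         -21.21870631 102.46158575]
342 112 [36.  65.5 96.2]
341 154 [36.  29.4 96.8]
339 247 [ 36.  -60.2  97.7]
338 289 [  36.  -106.2   98.2]
```

View pics/w1y.png

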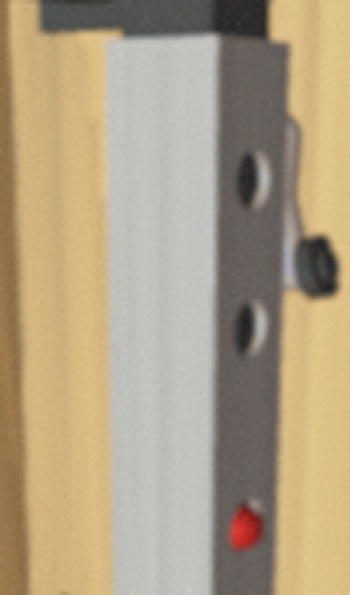

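View pics/w1z.png

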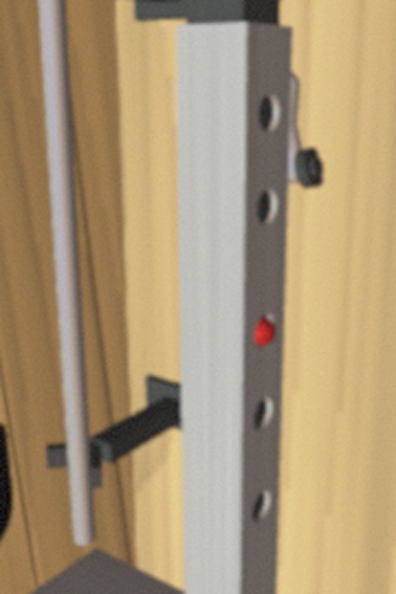

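```bash
python3 - <<'E'
from h import *
import pickle
m=pickle.load(open('w1.pkl','rb'))
def inz(u,v,z):
    return toS(onz(m,u,v,z))*1000
q=lambda u,v:(270+(u+.5)/3.5-.5,60+(v+.5)/3.5-.5)
w=lambda u,v:(220+(u+.5)/2.2-.5,60+(v+.5)/2.2-.5)
for n,p,h in [('top+x in',q(219,36),.116),('top-x in',q(106,40),.116),('top+x',q(212,560),.116),('top-x',q(113,560),.116),('bot+x',q(272,560),.084),('bot+x in',q(288,44),.084),('+x out',w(240,590),.116),('-x out',w(190,590),.116),('rodL',w(46,50),.1),('rodR',w(64,50),.1),('rodtipL',w(74,540),.1),('rodtipR',w(94,540),.1)]:
    print(n,inz(*p,h).round(1))
def inx(u,v,xs=.036):
    c,d=ray(m,u,v);c=toS(c);d=S().T@d;return (c+d*(xs-c[0])/d[0])*1000
for p in [(255,179),(252,328.5),(245,524.5)]: print(inx(*q(*p)).round(1))
for v in (411,504): print(inx(*w(263,v)).round(1))
E
```

```text
top+x in [ 38.9  98.3 116. ]
top-x in [  6.8  98.5 116. ]
top+x [ 38.  -25.9 116. ]
top-x [  6.  -33.1 116. ]
bot+x [ 36.4 -36.5  84. ]
bot+x in [37.7 98.1 84. ]
+x out [  37.3 -140.6  116. ]
-x out [   8.6 -154.   116. ]
rodL [-84.2  91.5 100. ]
rodR [-72.2  91.2 100. ]
rodtipL [ -88.8 -175.7  100. ]
rodtipR [ -72.2 -168.8  100. ]
[36.  66.4 95.4]
[36.  29.7 95.7]
[ 36.  -22.2  97.6]
[ 36.  -60.   97.2]
[  36.  -107.2   95.8]
```

```bash
sed -i 's/^PSI=.*/PSI=-6.1; O=np.array([.5632,.0566,0.])+.0012*np.array([.9943,-.106,0])-.0012*np.array([.106,.9943,0])/' h.py; python3 -c "
from h import *
plan([.02,-.02,.14]);plan([.02,-.02,.14],35)"
```

```text
shift cm [12.32 -2.82 -2.03] turn deg [  0.19 -35.06   0.05] | stn [107.3   8.5 229.1] F [-0.22  0.71  0.08] M [ 0.05 -0.59  0.  ] gap 0.0853 t 3.33
shift cm [12.32 -2.82 -2.03] turn deg [ 0.16 -0.06  0.11] | stn [107.3   8.5 229.1] F [-0.22  0.71  0.08] M [ 0.05 -0.59  0.  ] gap 0.0853 t 3.33
```

```bash
python3 -m pendant '[[0,0,0,0,-9,0],[0,0,0,0,-9,0],[0,0,0,0,-9,0],[0,0,0,0,-8.06,0],[0,-1.4,-4.4,0.19,0,0],[0,-1.4,-4.4,0,0,0],[0,0,0,0,0,0]]'; python3 -c "
from h import *
plan([.02,-.02,.14]);m=cams.camera_model('wrist');cv2.imwrite('pics/w2.png',cams.snapshot('wrist'))
import pickle;pickle.dump(m,open('w2.pkl','wb'))"
```

```text
time: 4.2
ee_pos: [0.5786, 0.0326, 0.2332]
tool_rot: [[0.006, 0.106, 0.994], [-0.003, 0.994, -0.106], [-1.0, -0.002, 0.006]]
ft_force: [-0.2, -0.1, 0.8]
finger_gap: 0.0855
shift cm [9.32 0.13 0.28] turn deg [0.01 0.33 0.13] | stn [ 16.7 -21.1 233.2] F [-0.22 -0.1   0.82] M [ 0.02 -0.05  0.02] gap 0.0855 t 4.2
```

View pics/w2.png

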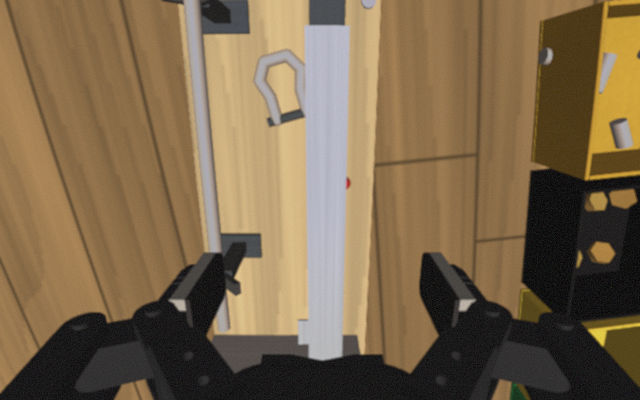

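The tube runs straight down the picture, with edges at about 306 and 350 in row 30. The button is at (346,183) on the right edge. I'll measure the edges and the button.

```bash
python3 - <<'E'
from h import *
import pickle
m=pickle.load(open('w2.pkl','rb'));a=cv2.imread('pics/w2.png')
g=cv2.GaussianBlur(a,(1,5),0).astype(int)
for v in (60,120,180,240,300,340):
    row=g[v];bl=(row[:,0]-row[:,2])  # bluish tube
    xs=[u for u in range(290,365) if bl[u]>8 and row[u].sum()>400]
    L=toS(onz(m,xs[0]-.5,v,.116))*1000;R=toS(onz(m,xs[-1]+.5,v,.116))*1000
    print(v,xs[0],xs[-1],L.round(1),R.round(1),'mid',((L+R)/2).round(2))
print((toS(onz(m,346.5,183,.1))*1000).round(1))
cx=[toS(onz(m,u,v,.1))*1000 for u,v in [(198.5,130),(208.5,220)]];print(np.round(cx,1))
E
```

```text
60 306 347 [  5.6  76.5 116. ] [ 36.2  76.5 116. ] mid [ 20.91  76.5  116.  ]
120 307 345 [  5.8  33.5 116. ] [ 35.6  33.5 116. ] mid [ 20.72  33.47 116.  ]
180 308 344 [  6.  -13.9 116. ] [ 35.8 -13.9 116. ] mid [ 20.92 -13.86 116.  ]
240 309 342 [  6.3 -66.6 116. ] [ 35.2 -66.6 116. ] mid [ 20.71 -66.58 116.  ]
300 312 341 [   8.3 -126.   116. ] [  35.4 -126.1  116. ] mid [  21.85 -126.07  116.  ]Traceback (most recent call last):
  File "<stdin>", line 8, in <module>
IndexError: list index out of range
```

```bash
python3 - <<'E'
from h import *
import pickle
m=pickle.load(open('w2.pkl','rb'))
print((toS(onz(m,346.5,183,.1))*1000).round(1))
print(np.round([toS(onz(m,u,v,.1))*1000 for u,v in [(198.5,130),(208.5,220)]],1))
plan([.0205,-.021,.078])
E
```

```text
[ 38.7 -20.7 100. ]
[[-83.4  24.4 100. ]
 [-82.9 -54.6 100. ]]
shift cm [15.53 -0.03  0.12] turn deg [0.01 0.36 0.08] | stn [ 18.3 -20.5 233.3] F [0.95 0.76 1.12] M [-0.03 -0.   -0.01] gap 0.0856 t 4.25
```

```bash
python3 -m pendant '[[4,0,0.2,0,0.36,0],[5,0,0,0,0,0],[4,0,0,0,0,0],[2.5,0,0,0,0,0],[0,0,0,0,0,0],[0,0,0,0,0,0]]'; python3 -c "
from h import *
plan([.0205,-.021,.078]);m=cams.camera_model('wrist');cv2.imwrite('pics/w3.png',cams.snapshot('wrist'))
import pickle;pickle.dump(m,open('w3.pkl','wb'))"
```

```text
time: 5.0
ee_pos: [0.5837, 0.0337, 0.0777]
tool_rot: [[-0.003, 0.106, 0.994], [0.001, 0.994, -0.106], [-1.0, 0.001, -0.003]]
ft_force: [0.6, -0.2, 0.1]
finger_gap: 0.0852
shift cm [-0.03 -0.17 -0.11] turn deg [ 0.02 -0.16 -0.03] | stn [ 21.6 -19.3  77.7] F [ 0.59 -0.12  0.12] M [ 0.03  0.   -0.  ] gap 0.0852 t 5.0
```

View pics/w3.png

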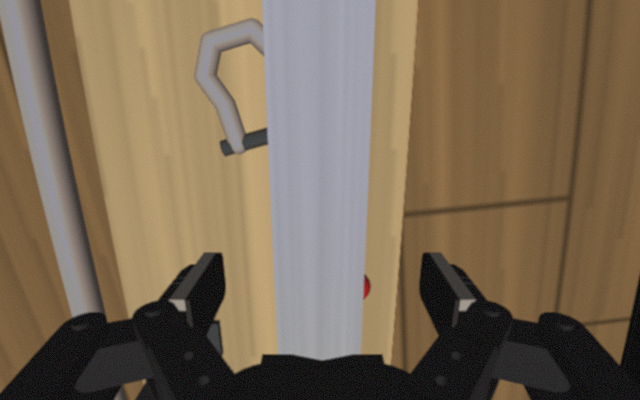

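```bash
python3 - <<'E'
from h import *
import pickle
m=pickle.load(open('w3.pkl','rb'));a=cv2.imread('pics/w3.png').astype(int)
print(m['cx'],m['cy'])
for v in (60,150,240,290,320):
    d=np.abs(np.diff(a[v,:,0]-a[v,:,2]));l=250+d[250:300].argmax();r=345+d[345:400].argmax()
    L=toS(onz(m,l+.5,v,.116))*1000;R=toS(onz(m,r+.5,v,.116))*1000
    print(v,l,r,((L+R)/2).round(2),(R-L)[0].round(1))
for v in (270,287,303):print((toS(onz(m,368,v,.1))*1000).round(1))
plan([.0205,-.021,.078])
E
```

```text
321.97164510738116 194.02169288151006
60 263 372 [ 20.93  65.16 116.  ] 32.1
150 267 369 [ 21.03  38.43 116.  ] 32.3
240 271 365 [ 20.96   7.35 116.  ] 32.3
290 274 363 [ 21.1  -12.42 116.  ] 32.2
320 275 361 [ 20.89 -25.35 116.  ] 32.1
[ 40.9 -13.4 100. ]
[ 41.2 -21.3 100. ]
[ 41.6 -29.1 100. ]
shift cm [-0.01 -0.16 -0.13] turn deg [ 0.01 -0.14 -0.03] | stn [ 21.8 -19.4  77.9] F [-0.18 -0.38  0.43] M [ 0.02 -0.04 -0.02] gap 0.0855 t 5.05
```

```bash
python3 -m pendant '[[0,-0.19,-0.08,0,-0.14,0],[0,0,0,0,0,0],[0,0,0,0,0,0],[0,0,0,0,0,0]]' 0.5; python3 -c "
from h import *
plan([.0205,-.021,.078]);cv2.imwrite('pics/w4.png',cams.snapshot('wrist'))"
```

```text
time: 5.55
ee_pos: [0.5819, 0.0315, 0.0764]
tool_rot: [[-0.002, 0.106, 0.994], [0.0, 0.994, -0.106], [-1.0, 0.0, -0.002]]
ft_force: [0.7, -0.3, 0.6]
finger_gap: 0.0426
shift cm [-0.16  0.07  0.05] turn deg [ 0.   -0.14 -0.01] | stn [ 20.  -21.7  76.4] F [ 0.71 -0.2   0.6 ] M [-0.02 -0.15 -0.01] gap 0.0426 t 5.55
```

View pics/w4.png

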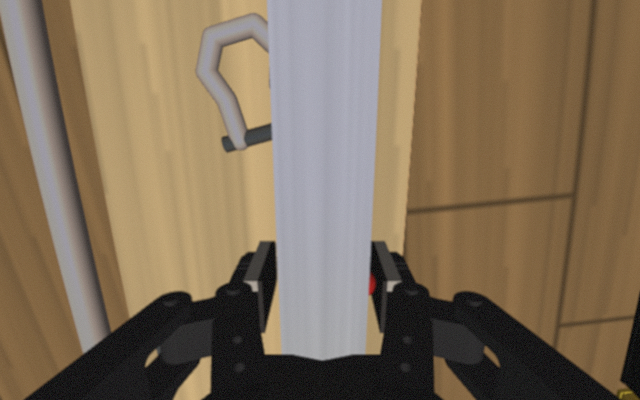

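The pads straddle the tube evenly, with inner faces at about 275 and 373 against tube edges at 276 and 371. The red button lies under the right pad, so I'll close.

```bash
python3 -m pendant '[[0,0,0,0,0,0],[0,0,0,0,0,0],[0,0,0,0,0,0],[0,0,0,0,0,0],[0,0,0,0,0,0]]' 0; python3 -c "
from h import *
plan([.0205,-.021,.078]);print(read_state()['tau'])
cv2.imwrite('pics/w5.png',cams.snapshot('wrist'));plan([.0205,-.021,.078])"
```

```text
time: 6.22
ee_pos: [0.5825, 0.0316, 0.0766]
tool_rot: [[-0.001, 0.106, 0.994], [0.001, 0.994, -0.106], [-1.0, 0.0, -0.001]]
ft_force: [5.2, -0.6, 4.0]
finger_gap: 0.0313
shift cm [-0.14  0.06 -0.01] turn deg [-0.   -0.08 -0.02] | stn [ 20.6 -21.6  76.6] F [ 5.19 -0.02  4.03] M [-0.04 -1.24 -0.01] gap 0.0313 t 6.22
[-5.43896053e-01 -8.58299804e+01 -9.14254725e+00 -3.03092587e+01
 -6.57427479e-01  1.54383592e+00  2.67074117e-02]
shift cm [-0.14  0.06 -0.01] turn deg [-0.   -0.08 -0.02] | stn [ 20.6 -21.6  76.6] F [ 5.78 -0.4   4.24] M [-0.06 -1.2   0.01] gap 0.0314 t 6.28
```

View pics/w5.png

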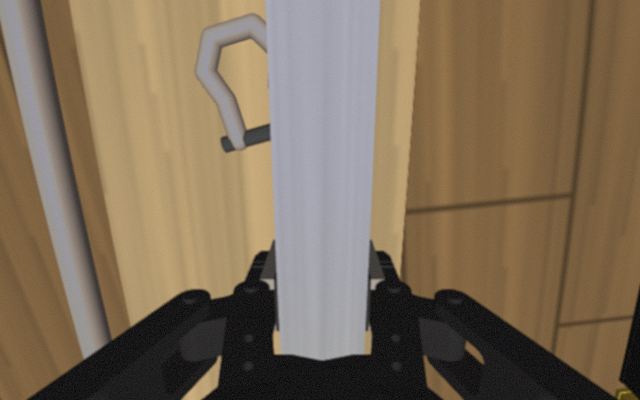

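```bash
python3 -m pendant '[[-0.05,0,0,0,0,0],[0,0,0,0,0,0]]'; python3 -c "
from h import *
plan([.0205,-.021,.078])"
```

```text
time: 6.52
ee_pos: [0.5818, 0.0316, 0.0767]
tool_rot: [[-0.003, 0.106, 0.994], [0.0, 0.994, -0.106], [-1.0, 0.0, -0.003]]
ft_force: [5.2, -0.2, -2.7]
finger_gap: 0.0316
shift cm [-0.13  0.07  0.06] turn deg [ 0.01 -0.16 -0.01] | stn [ 19.9 -21.7  76.7] F [ 5.22  0.34 -2.68] M [ 0.13 -1.12  0.01] gap 0.0316 t 6.53
```

```bash
python3 -m pendant '[[0,-0.02,0,0,0,0],[0,-0.02,0,0,0,0],[0,-0.02,0,0,0,0],[0,-0.02,0,0,0,0],[0,-0.02,0,0,0,0]]'; python3 -c "
from h import *
plan([.0205,-.021,.078])"
```

```text
time: 7.15
ee_pos: [0.5817, 0.031, 0.0767]
tool_rot: [[-0.003, 0.106, 0.994], [0.001, 0.994, -0.106], [-1.0, 0.001, -0.003]]
ft_force: [5.2, 0.7, -1.0]
finger_gap: 0.0314
shift cm [-0.13  0.13  0.06] turn deg [ 0.03 -0.16 -0.03] | stn [ 19.9 -22.3  76.7] F [ 5.12  1.25 -0.96] M [ 0.27 -1.    0.03] gap 0.0314 t 7.15
```

```bash
python3 -m pendant '[[0,-0.02,0,0,0,0],[0,-0.02,0,0,0,0],[0,-0.02,0,0,0,0]]'; python3 -c "
from h import *
plan([.0205,-.021,.078])"; python3 -m pendant '[[0,-0.02,0,0,0,0],[0,-0.02,0,0,0,0]]'; python3 -c "
from h import *
plan([.0205,-.021,.078])"
```

```text
time: 7.52
ee_pos: [0.5816, 0.0304, 0.0767]
tool_rot: [[-0.003, 0.106, 0.994], [0.001, 0.994, -0.106], [-1.0, 0.001, -0.003]]
ft_force: [4.3, 0.2, -1.0]
finger_gap: 0.0315
shift cm [-0.13  0.19  0.06] turn deg [ 0.02 -0.15 -0.03] | stn [ 19.9 -22.9  76.7] F [ 4.21  0.69 -0.96] M [ 0.27 -0.93 -0.01] gap 0.0315 t 7.53
time: 7.78
ee_pos: [0.5816, 0.03, 0.0767]
tool_rot: [[-0.003, 0.106, 0.994], [0.001, 0.994, -0.106], [-1.0, 0.001, -0.003]]
ft_force: [6.1, 1.6, -1.4]
finger_gap: 0.0315
shift cm [-0.13  0.23  0.06] turn deg [ 0.02 -0.15 -0.03] | stn [ 19.9 -23.3  76.7] F [ 5.87  2.25 -1.4 ] M [ 0.54 -0.99  0.03] gap 0.0315 t 7.78
```

```bash
for i in 1 ; do python3 -m pendant '[[0,-0.03,0,0,0,0],[0,-0.03,0,0,0,0]]'|sed -n 1,2p; python3 -c "
from h import *
plan([.0205,-.021,.078])"; done; python3 -m pendant '[[0,-0.03,0,0,0,0],[0,-0.03,0,0,0,0]]'|sed -n 1,2p; python3 -c "
from h import *
plan([.0205,-.021,.078])"
```

```text
time: 8.02
ee_pos: [0.5815, 0.0294, 0.0767]
shift cm [-0.13  0.29  0.06] turn deg [ 0.03 -0.16 -0.03] | stn [ 19.9 -23.9  76.7] F [ 4.92  2.88 -1.91] M [ 0.55 -0.98 -0.01] gap 0.0315 t 8.03
time: 8.28
ee_pos: [0.5814, 0.0288, 0.0767]
shift cm [-0.13  0.35  0.06] turn deg [ 0.03 -0.15 -0.03] | stn [ 19.9 -24.5  76.7] F [ 4.34  3.38 -1.97] M [ 0.57 -1.03 -0.02] gap 0.0314 t 8.28
```

```bash
python3 -m pendant '[[0,-0.04,0,0,0,0],[0,-0.04,0,0,0,0],[0,-0.04,0,0,0,0]]'|sed -n 1,2p; python3 -c "
from h import *
plan([.0205,-.021,.078])"; python3 -m pendant '[[0,-0.04,0,0,0,0],[0,-0.04,0,0,0,0],[0,-0.04,0,0,0,0]]'|sed -n 1,2p; python3 -c "
from h import *
plan([.0205,-.021,.078])"
```

```text
time: 8.65
ee_pos: [0.5813, 0.0279, 0.0767]
shift cm [-0.13  0.44  0.06] turn deg [ 0.03 -0.15 -0.05] | stn [ 19.9 -25.4  76.7] F [ 4.44  4.49 -1.93] M [ 0.89 -0.91  0.04] gap 0.031 t 8.65
time: 9.02
ee_pos: [0.5813, 0.0271, 0.0768]
shift cm [-0.12  0.52  0.05] turn deg [ 0.05 -0.13 -0.08] | stn [ 20.  -26.2  76.8] F [ 3.63  4.38 -1.98] M [ 0.93 -0.95  0.05] gap 0.0313 t 9.03
```

```bash
python3 -m pendant '[[0,-0.06,0,0,0,0],[0,-0.08,0,0,0,0],[0,-0.1,0,0,0,0],[0,-0.1,0,0,0,0]]'|sed -n 1,2p; python3 -c "
from h import *
plan([.0205,-.021,.078])"; python3 -m pendant '[[0,-0.1,0,0,0,0],[0,-0.1,0,0,0,0],[0,-0.1,0,0,0,0],[0,-0.1,0,0,0,0],[0,-0.1,0,0,0,0]]'|sed -n 1,2p; python3 -c "
from h import *
plan([.0205,-.021,.078]);cv2.imwrite('pics/w6.png',cams.snapshot('wrist'))"
```

```text
time: 9.52
ee_pos: [0.5809, 0.0229, 0.0767]
shift cm [-0.13  0.94  0.05] turn deg [ 0.02 -0.15 -0.03] | stn [ 20.  -30.4  76.7] F [ 5.05  2.02 -2.03] M [ 0.4  -1.07 -0.06] gap 0.0312 t 9.53
time: 10.15
ee_pos: [0.5803, 0.0179, 0.0767]
shift cm [-0.13  1.45  0.05] turn deg [ 0.01 -0.15 -0.03] | stn [ 20.  -35.5  76.7] F [ 5.18  1.21 -2.23] M [ 0.33 -1.11 -0.09] gap 0.0315 t 10.15
```

View pics/w6.png

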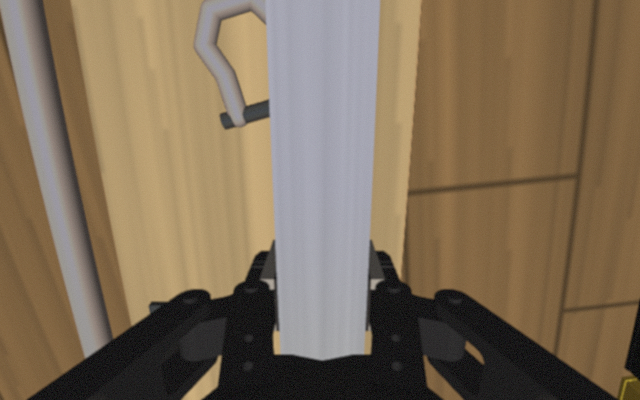

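```bash
python3 -m pendant '[[0,-0.2,0,0,0,0],[0,-0.2,0,0,0,0],[0,-0.3,0,0,0,0],[0,-0.3,0,0,0,0],[0,-0.3,0,0,0,0],[0,-0.3,0,0,0,0],[0,-0.3,0,0,0,0],[0,-0.2,0,0,0,0],[0,-0.2,0,0,0,0],[0,-0.1,0,0,0,0]]'|sed -n 1,2p; python3 -c "
from h import *
plan([.0205,-.021,.078])"
```

```text
time: 11.45
ee_pos: [0.5778, -0.0061, 0.0767]
shift cm [-0.13  3.86  0.05] turn deg [-0.01 -0.15 -0.03] | stn [ 20.  -59.6  76.7] F [ 5.27  1.21 -1.41] M [ 0.37 -1.03 -0.19] gap 0.0316 t 11.45
```

```bash
python3 -m pendant '[[0,-0.1,0,0,0,0],[0,-0.1,0,0,0,0],[0,-0.1,0,0,0,0],[0,-0.1,0,0,0,0],[0,-0.1,0,0,0,0],[0,-0.1,0,0,0,0],[0,-0.1,0,0,0,0],[0,-0.1,0,0,0,0]]'|sed -n 1,2p; python3 -c "
from h import *
plan([.0205,-.021,.078])"
```

```text
time: 12.45
ee_pos: [0.5769, -0.0141, 0.0767]
shift cm [-0.13  4.67  0.05] turn deg [-0.01 -0.15 -0.02] | stn [ 20.  -67.7  76.7] F [ 4.95  0.96 -1.87] M [ 0.09 -1.03 -0.2 ] gap 0.0318 t 12.45
```

```bash
python3 -m pendant '[[0,-0.05,0,0,0,0],[0,-0.05,0,0,0,0]]'|sed -n 1,2p; python3 -c "
from h import *
plan([.0205,-.021,.078])"
```

```text
time: 12.7
ee_pos: [0.5768, -0.0154, 0.0767]
shift cm [-0.13  4.8   0.05] turn deg [-0.02 -0.16  0.  ] | stn [ 19.9 -69.   76.7] F [ 5.31 -0.7  -1.7 ] M [-0.25 -1.06 -0.23] gap 0.0316 t 12.7
```

```bash
python3 -m pendant '[[0,-0.05,0,0,0,0],[0,-0.05,0,0,0,0]]'|sed -n 1,2p; python3 -c "
from h import *
plan([.0205,-.021,.078])"
```

```text
time: 12.95
ee_pos: [0.5765, -0.0166, 0.0766]
shift cm [-0.14  4.91  0.07] turn deg [-0.02 -0.17  0.02] | stn [ 19.8 -70.1  76.6] F [ 4.94 -3.6  -1.54] M [-0.68 -0.93 -0.28] gap 0.0314 t 12.95
```

```bash
python3 -m pendant '[[0,-0.05,0,0,0,0],[0,-0.05,0,0,0,0]]'|sed -n 1,2p; python3 -c "
from h import *
plan([.0205,-.021,.078])"
```

```text
time: 13.2
ee_pos: [0.5762, -0.0182, 0.0767]
shift cm [-0.14  5.08  0.08] turn deg [-0.04 -0.19  0.06] | stn [ 19.7 -71.8  76.7] F [ 2.33 -5.79  0.29] M [-0.96 -0.79 -0.04] gap 0.0314 t 13.2
```

```bash
python3 -m pendant '[[0,-0.05,0,0,0,0],[0,-0.05,0,0,0,0]]'|sed -n 1,2p; python3 -c "
from h import *
plan([.0205,-.021,.078]);cv2.imwrite('pics/w7.png',cams.snapshot('wrist'))"
```

```text
time: 13.45
ee_pos: [0.5762, -0.0186, 0.0767]
shift cm [-0.13  5.12  0.08] turn deg [-0.01 -0.19  0.02] | stn [ 19.7 -72.2  76.7] F [ 2.69 -2.73 -0.63] M [-0.4  -0.64  0.  ] gap 0.0315 t 13.45
```

View pics/w7.png

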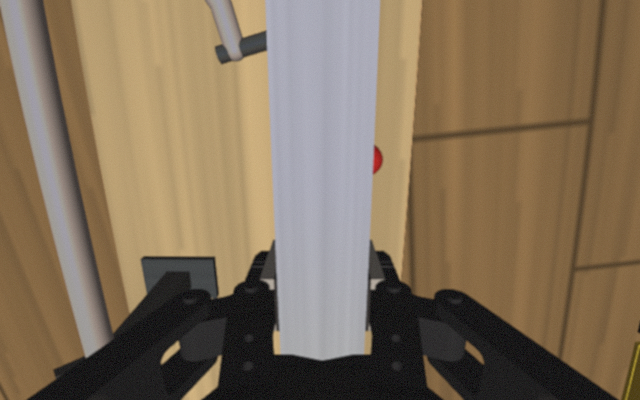

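The button is out again on the tube's right edge at (374,160). A small residual force remains, which I'll ease before letting go.

```bash
python3 -m pendant '[[0,-0.03,0,0,0,0],[0,0,0,0,0,0]]'|sed -n 1,2p; python3 -c "
from h import *
plan([.0205,-.021,.078])"
```

```text
time: 13.75
ee_pos: [0.5761, -0.0186, 0.0767]
shift cm [-0.13  5.12  0.09] turn deg [-0.   -0.19  0.01] | stn [ 19.6 -72.2  76.7] F [ 1.88 -4.75  0.16] M [-0.73 -0.44 -0.15] gap 0.0314 t 13.75
```

```bash
python3 -m pendant '[[0,-0.04,0,0,0,0],[0,0,0,0,0,0],[0,0,0,0,0,0]]'|sed -n 1,2p; python3 -c "
from h import *
plan([.0205,-.021,.078]);m=cams.camera_model('wrist');a=cams.snapshot('wrist')
hsv=cv2.cvtColor(a,cv2.COLOR_BGR2HSV)
r=(((hsv[...,0]<8)|(hsv[...,0]>172))&(hsv[...,1]>150)&(hsv[...,2]>90)).astype(np.uint8);ys,xs=np.nonzero(r[:,350:420]);print(xs.min()+350,xs.max()+350,ys.min(),ys.max(),(toS(onz(m,xs.max()+350.5,ys.mean(),.1))*1000).round(1))
plan([.0205,-.021,.078]);cv2.imwrite('pics/w8.png',cv2.resize(a[100:220,320:440],None,fx=4,fy=4))"
```

```text
time: 14.12
ee_pos: [0.5761, -0.0187, 0.0767]
shift cm [-0.13  5.13  0.08] turn deg [ 0.01 -0.18 -0.01] | stn [ 19.7 -72.3  76.7] F [ 0.26 -2.41 -1.19] M [-0.37 -0.23 -0.09] gap 0.0319 t 14.12
374 381 147 172 [ 41.8 -20.4 100. ]
shift cm [-0.13  5.13  0.08] turn deg [ 0.01 -0.18 -0.01] | stn [ 19.7 -72.3  76.7] F [ 0.54 -2.15 -0.47] M [-0.3  -0.17 -0.11] gap 0.0311 t 14.18
```

View pics/w8.png

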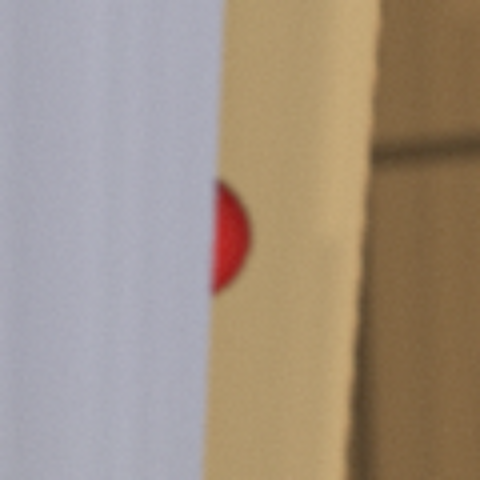

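The dome stands proud, its top measuring x = 41.8 against 41.2 before I started, so the button is fully out. I'll release and rise.

```bash
python3 -m pendant '[[0,-0.03,0,0,0,0],[0,0,0,0,0,0]]'|sed -n 1,2p; python3 -c "
from h import *
plan([.0205,-.021,.078])"; python3 -m pendant '[[0,0,0,0,0,0],[0,0,0,0,0,0],[0,0,0,0,0,0],[-2,0,0,0,0,0],[-4,0,0,0,0,0],[-5,0,0,0,0,0],[-4,0,0,0,0,0],[0,0,0,0,0,0],[0,0,0,0,0,0]]' 1; python3 -c "
from h import *
plan([-.080,.0,.081]);m=cams.camera_model('wrist');cv2.imwrite('pics/w9.png',cams.snapshot('wrist'))
import pickle;pickle.dump(m,open('w9.pkl','wb'))"
```

```text
time: 14.42
ee_pos: [0.5762, -0.0189, 0.0767]
shift cm [-0.13  5.15  0.08] turn deg [ 0.02 -0.17 -0.02] | stn [ 19.7 -72.5  76.7] F [-0.19 -0.36 -1.6 ] M [-0.02 -0.03 -0.07] gap 0.0315 t 14.43
time: 15.55
ee_pos: [0.5765, -0.0193, 0.2273]
tool_rot: [[-0.002, 0.106, 0.994], [0.0, 0.994, -0.106], [-1.0, -0.0, -0.002]]
ft_force: [0.3, -0.3, -0.5]
finger_gap: 0.0853
shift cm [14.65  7.28 -9.98] turn deg [ 0.   -0.12  0.01] | stn [ 20.1 -72.8 227.3] F [ 0.36 -0.28 -0.49] M [-0.02  0.   -0.02] gap 0.0853 t 15.55
```

View pics/w9.png

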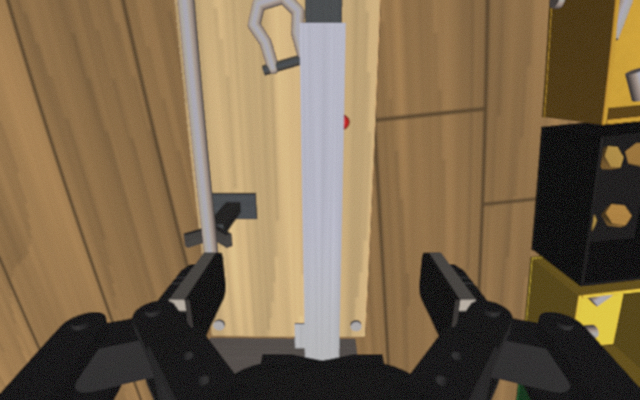

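```bash
python3 -m pendant '[[0,2.4,-3.4,0,0,0],[0,2.4,-3.3,0,0,0],[2,2.4,-3.3,0,-0.12,0],[0,0,0,0,0,0],[0,0,0,0,0,0]]'|sed -n 1,2p; python3 -c "
from h import *
plan([-.080,.0,.081]);m=cams.camera_model('wrist');cv2.imwrite('pics/w10.png',cams.snapshot('wrist'))
import pickle;pickle.dump(m,open('w10.pkl','wb'))"
```

```text
time: 16.23
ee_pos: [0.485, 0.0627, 0.2068]
shift cm [12.58  0.1  -0.02] turn deg [ 0.01 -0.08  0.  ] | stn [-79.6  -1.  206.8] F [ 1.1  -1.26  0.26] M [-0.03 -0.02  0.01] gap 0.0855 t 16.23
```

View pics/w10.png

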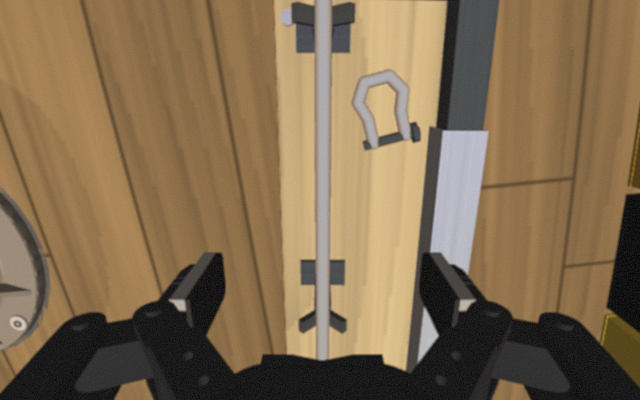

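The rod is centred between the fingers (u ≈ 323), with the rests at rows 12 and 320. I'll descend and close.

```bash
python3 -m pendant '[[4,0,0,0,0,0],[5,0,0,0,0,0],[2.5,0,0,0,0,0],[0.9,0,0,0,0,0],[0,0,0,0,0,0],[0,0,0,0,0,0]]'|sed -n 1,2p; python3 -c "
from h import *
plan([-.080,.0,.081])"; python3 -m pendant '[[0,0,0,0,0,0],[0,0,0,0,0,0],[0,0,0,0,0,0],[0,0,0,0,0,0]]' 0.3;  python3 -c "
from h import *
plan([-.080,.0,.081]);cv2.imwrite('pics/w11.png',cams.snapshot('wrist'))"
```

```text
time: 17.02
ee_pos: [0.4856, 0.063, 0.0841]
shift cm [ 0.31  0.06 -0.1 ] turn deg [-0.02  0.05 -0.02] | stn [-79.   -0.6  84.1] F [-0.94 -0.11  0.27] M [-0.03  0.01 -0.02] gap 0.085 t 17.02
time: 17.52
ee_pos: [0.4848, 0.063, 0.0831]
tool_rot: [[-0.001, 0.106, 0.994], [0.0, 0.994, -0.106], [-1.0, 0.0, -0.001]]
ft_force: [-0.3, 0.7, -0.1]
finger_gap: 0.0255
shift cm [ 0.21  0.08 -0.01] turn deg [ 0.   -0.04 -0.  ] | stn [-79.8  -0.8  83.1] F [-0.34  0.63 -0.05] M [-0.03  0.03  0.02] gap 0.0255 t 17.52
```

View pics/w11.png

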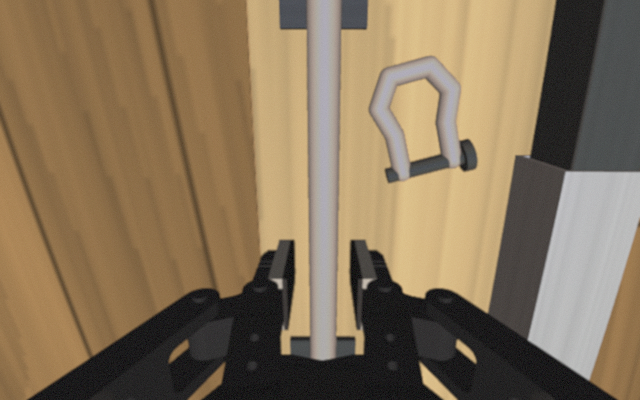

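```bash
python3 -m pendant '[[0,0,0,0,0,0],[0,0,0,0,0,0],[0,0,0,0,0,0],[0,0,0,0,0,0]]' 0;  python3 -c "
from h import *
plan([-.080,.0,.081])"
```

```text
time: 18.08
ee_pos: [0.4852, 0.0631, 0.0832]
tool_rot: [[0.0, 0.106, 0.994], [0.0, 0.994, -0.106], [-1.0, 0.0, 0.0]]
ft_force: [4.8, -1.1, 2.3]
finger_gap: 0.01
shift cm [ 0.22  0.07 -0.06] turn deg [-0.    0.   -0.02] | stn [-79.4  -0.7  83.2] F [ 4.94 -0.61  2.34] M [-0.03 -0.94 -0.01] gap 0.01 t 18.07
```

```bash
python3 -m pendant '[[-0.03,0,0.04,0,0,0],[0,0,0,0,0,0]]'|sed -n 1p;  python3 -c "
from h import *
plan([-.080,.0,.081])"
```

```text
time: 18.32
shift cm [ 0.23  0.07 -0.05] turn deg [ 0.   -0.05 -0.01] | stn [-79.5  -0.7  83.3] F [ 3.92  0.51 -1.06] M [ 0.08 -0.66 -0.06] gap 0.0099 t 18.32
```

```bash
python3 -m pendant '[[0,-0.1,0,0,0,0],[0,-0.2,0,0,0,0],[0,-0.2,0,0,0,0]]'|sed -n 1p;  python3 -c "
from h import *
plan([-.080,.0,.081])"; python3 -m pendant '[[0,-0.4,0,0,0,0],[0,-0.6,0,0,0,0],[0,-0.7,0,0,0,0],[0,-0.7,0,0,0,0],[0,-0.7,0,0,0,0],[0,-0.7,0,0,0,0],[0,-0.5,0,0,0,0],[0,-0.3,0,0,0,0],[0,-0.2,0,0,0,0]]'|sed -n 1p;  python3 -c "
from h import *
plan([-.080,.0,.081]);
m=cams.camera_model('top');a=cams.snapshot('top');cv2.imwrite('pics/top1.png',a);cv2.imwrite('pics/top1z.png',cv2.resize(a[150:250,300:410],None,fx=6,fy=6,interpolation=cv2.INTER_CUBIC))"
```

```text
time: 18.7
shift cm [ 0.23  0.58 -0.05] turn deg [ 0.01 -0.04 -0.01] | stn [-79.5  -5.8  83.3] F [ 2.27  1.97 -0.71] M [ 0.48 -0.51 -0.06] gap 0.0098 t 18.7
time: 19.82
shift cm [ 0.23  5.39 -0.05] turn deg [ 0.   -0.05 -0.  ] | stn [-79.5 -53.9  83.3] F [ 1.47  1.32 -0.75] M [ 0.4  -0.37 -0.  ] gap 0.01 t 19.82
```

View pics/top1z.png

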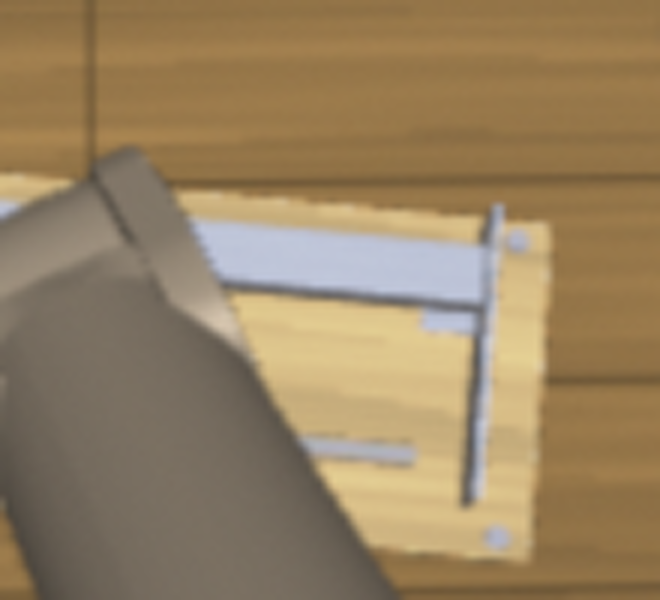

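Rod tip is at zoom (413,455) and the plate's inner face at about (469,457), so roughly 27 mm remains.

```bash
python3 -c "
from h import *
m=cams.camera_model('top');z=lambda u,v:(300+(u+.5)/6-.5,150+(v+.5)/6-.5)
for u,v,h in [(413,455,.1),(469,457,.1),(473,452,.13),(465,462,.07)]: print((toS(onz(m,*z(u,v),h))*1000).round(1))"; python3 -m pendant '[[0,-0.3,0,0,0,0],[0,-0.4,0,0,0,0],[0,-0.4,0,0,0,0],[0,-0.3,0,0,0,0],[0,-0.1,0,0,0,0]]'|sed -n 1p;  python3 -c "
from h import *
plan([-.080,.0,.081]);
a=cams.snapshot('top');cv2.imwrite('pics/top2z.png',cv2.resize(a[180:250,330:410],None,fx=8,fy=8,interpolation=cv2.INTER_CUBIC))"
```

```text
[ -80.2 -219.4  100. ]
[ -78.4 -249.5  100. ]
[ -79.3 -248.1  130. ]
[ -77.7 -250.8   70. ]
time: 20.5
shift cm [ 0.23  6.9  -0.05] turn deg [-0.01 -0.05  0.  ] | stn [-79.5 -69.   83.3] F [ 1.31  1.29 -2.89] M [ 0.35 -0.19 -0.04] gap 0.0101 t 20.5
```

View pics/top2z.png

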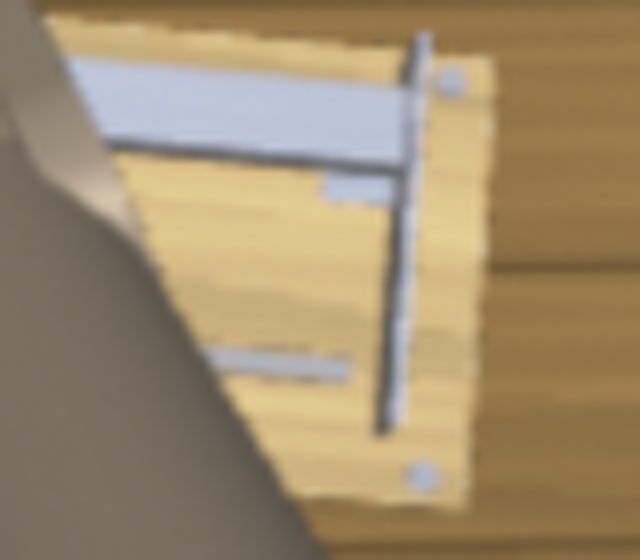

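The tip is now at zoom (350,370) and the face at about (386,370), so some 14 mm remains.

```bash
python3 -m pendant '[[0,-0.2,0,0,0,0],[0,-0.2,0,0,0,0],[0,-0.2,0,0,0,0],[0,-0.1,0,0,0,0],[0,-0.1,0,0,0,0],[0,-0.1,0,0,0,0],[0,-0.05,0,0,0,0]]'|sed -n 1p;  python3 -c "
from h import *
plan([-.080,.0,.081]);
a=cams.snapshot('top');cv2.imwrite('pics/top3z.png',cv2.resize(a[180:250,330:410],None,fx=8,fy=8,interpolation=cv2.INTER_CUBIC))"
```

```text
time: 21.42
shift cm [ 0.23  7.83 -0.05] turn deg [ 0.   -0.05 -0.  ] | stn [-79.5 -78.3  83.3] F [ 0.84  0.48 -2.  ] M [ 0.22 -0.1   0.01] gap 0.0097 t 21.43
```

View pics/top3z.png

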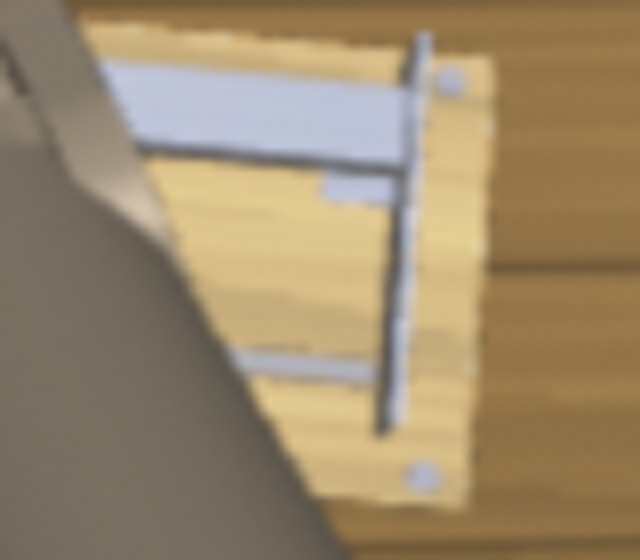

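```bash
python3 -m pendant '[[0,-0.05,0,0,0,0],[0,-0.05,0,0,0,0],[0,-0.05,0,0,0,0]]'|sed -n 1p;  python3 -c "
from h import *
plan([-.080,.0,.081])"; python3 -m pendant '[[0,-0.05,0,0,0,0],[0,-0.04,0,0,0,0]]'|sed -n 1p;  python3 -c "
from h import *
plan([-.080,.0,.081])"
```

```text
time: 21.85
shift cm [ 0.23  7.98 -0.05] turn deg [ 0.01 -0.05 -0.  ] | stn [-79.5 -79.8  83.3] F [ 0.03  1.27 -3.2 ] M [ 0.22  0.01 -0.  ] gap 0.0097 t 21.85
time: 22.1
shift cm [ 0.23  8.07 -0.05] turn deg [-0.   -0.05 -0.  ] | stn [-79.5 -80.7  83.3] F [ 0.54  1.07 -2.64] M [ 0.25  0.07 -0.03] gap 0.0096 t 22.1
```

```bash
python3 -m pendant '[[0,-0.04,0,0,0,0],[0,-0.03,0,0,0,0]]'|sed -n 1p;  python3 -c "
from h import *
plan([-.080,.0,.081])"
```

```text
time: 22.35
shift cm [ 0.23  8.14 -0.05] turn deg [-0.   -0.04 -0.  ] | stn [-79.5 -81.4  83.3] F [-0.17  0.62 -3.55] M [0.24 0.04 0.04] gap 0.0102 t 22.35
```

```bash
python3 -m pendant '[[0,-0.03,0,0,0,0],[0,-0.03,0,0,0,0]]'|sed -n 1p;  python3 -c "
from h import *
plan([-.080,.0,.081])"
```

```text
time: 22.6
shift cm [ 0.23  8.2  -0.05] turn deg [ 0.   -0.04 -0.  ] | stn [-79.5 -82.   83.3] F [-0.16  1.52 -2.6 ] M [ 0.21 -0.03 -0.01] gap 0.0097 t 22.6
```

```bash
python3 -m pendant '[[0,-0.03,0,0,0,0],[0,-0.03,0,0,0,0],[0,-0.03,0,0,0,0]]'|sed -n 1p;  python3 -c "
from h import *
plan([-.080,.0,.081])"
```

```text
time: 22.98
shift cm [ 0.23  8.28 -0.05] turn deg [ 0.01 -0.04 -0.  ] | stn [-79.5 -82.8  83.3] F [-1.05  1.42 -3.53] M [0.22 0.1  0.02] gap 0.0102 t 22.98
```

```bash
python3 -m pendant '[[0,-0.03,0,0,0,0],[0,-0.03,0,0,0,0],[0,-0.03,0,0,0,0]]'|sed -n 1p;  python3 -c "
from h import *
plan([-.080,.0,.081])"
```

```text
time: 23.35
shift cm [ 0.24  8.36 -0.06] turn deg [ 0.01 -0.04 -0.01] | stn [-79.4 -83.6  83.4] F [-0.54  1.35 -2.15] M [0.46 0.13 0.02] gap 0.0099 t 23.35
```

```bash
python3 -m pendant '[[0,-0.03,0,0,0,0],[0,-0.03,0,0,0,0]]'|sed -n 1p;  python3 -c "
from h import *
plan([-.080,.0,.081])"
```

```text
time: 23.6
shift cm [ 0.24  8.43 -0.05] turn deg [ 0.01 -0.04 -0.  ] | stn [-79.4 -84.3  83.3] F [ 0.32  2.74 -3.46] M [0.45 0.04 0.06] gap 0.0098 t 23.6
```

```bash
python3 -m pendant '[[0,-0.03,0,0,0,0],[0,-0.02,0,0,0,0]]'|sed -n 1p;  python3 -c "
from h import *
plan([-.080,.0,.081])"
```

```text
time: 23.85
shift cm [ 0.23  8.48 -0.05] turn deg [ 0.01 -0.04 -0.  ] | stn [-79.5 -84.8  83.3] F [ 0.08  2.11 -2.67] M [0.42 0.   0.02] gap 0.0097 t 23.85
```

```bash
python3 -m pendant '[[0,-0.03,0,0,0,0],[0,-0.02,0,0,0,0]]'|sed -n 1p;  python3 -c "
from h import *
plan([-.080,.0,.081])"
```

```text
time: 24.1
shift cm [ 0.23  8.54 -0.06] turn deg [ 0.   -0.04 -0.  ] | stn [-79.4 -85.4  83.3] F [-0.37  3.17 -2.14] M [0.5  0.05 0.02] gap 0.01 t 24.1
```

```bash
python3 -m pendant '[[0,-0.02,0,0,0,0],[0,-0.02,0,0,0,0]]'|sed -n 1p;  python3 -c "
from h import *
plan([-.080,.0,.081])"
```

```text
time: 24.35
shift cm [ 0.24  8.55 -0.06] turn deg [ 0.01 -0.03 -0.02] | stn [-79.4 -85.5  83.4] F [ 0.13  4.76 -3.26] M [0.86 0.03 0.04] gap 0.01 t 24.35
```

```bash
python3 -m pendant '[[0,-0.02,0,0,0,0],[0,0,0,0,0,0]]'|sed -n 1p;  python3 -c "
from h import *
plan([-.080,.0,.081])"
```

```text
time: 24.6
shift cm [ 0.24  8.57 -0.06] turn deg [ 0.01 -0.03 -0.02] | stn [-79.3 -85.7  83.4] F [ 0.18  5.56 -2.04] M [ 1.1  -0.02  0.1 ] gap 0.01 t 24.6
```

```bash
python3 -m pendant '[[0,-0.02,0,0,0,0],[0,0,0,0,0,0]]'|sed -n 1p;  python3 -c "
from h import *
plan([-.080,.0,.081])"
```

```text
time: 24.85
shift cm [ 0.24  8.58 -0.07] turn deg [ 0.02 -0.02 -0.03] | stn [-79.3 -85.8  83.4] F [-0.04  5.6  -1.98] M [ 1.15 -0.04  0.03] gap 0.01 t 24.85
```

```bash
python3 -m pendant '[[0,-0.02,0,0,0,0],[0,-0.01,0,0,0,0],[0,0,0,0,0,0]]'|sed -n 1p;  python3 -c "
from h import *
plan([-.080,.0,.081])"
```

```text
time: 25.22
shift cm [ 0.25  8.59 -0.07] turn deg [ 0.03 -0.02 -0.04] | stn [-79.3 -85.9  83.4] F [ 0.17  6.14 -1.92] M [ 1.36 -0.02  0.06] gap 0.0099 t 25.23
```

```bash
python3 -m pendant '[[0,-0.01,0,0,0,0],[0,-0.01,0,0,0,0],[0,0,0,0,0,0]]'|sed -n 1p;  python3 -c "
from h import *
plan([-.080,.0,.081])"
```

```text
time: 25.6
shift cm [ 0.25  8.6  -0.07] turn deg [ 0.03 -0.01 -0.04] | stn [-79.3 -86.   83.4] F [-0.07  7.21 -2.12] M [1.48 0.02 0.06] gap 0.01 t 25.6
```

```bash
python3 -m pendant '[[0,-0.02,0,0,0,0],[0,-0.01,0,0,0,0],[0,0,0,0,0,0]]'|sed -n 1p;  python3 -c "
from h import *
plan([-.080,.0,.081])
m=cams.camera_model('wrist');a=cams.snapshot('top');cv2.imwrite('pics/top4z.png',cv2.resize(a[180:250,330:410],None,fx=8,fy=8,interpolation=cv2.INTER_CUBIC));cv2.imwrite('pics/w12.png',cams.snapshot('wrist'))"
```

```text
time: 25.98
shift cm [ 0.25  8.62 -0.07] turn deg [ 0.04 -0.01 -0.05] | stn [-79.2 -86.2  83.5] F [-0.02  7.72 -2.69] M [1.7  0.02 0.08] gap 0.01 t 25.98
```

View pics/top4z.png

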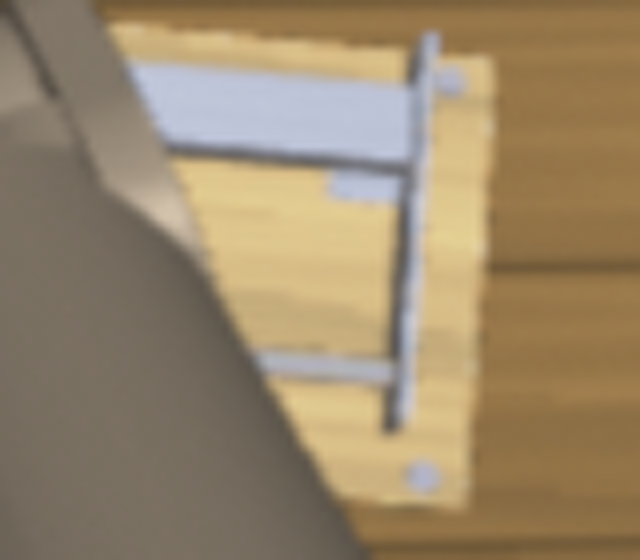

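View pics/w12.png

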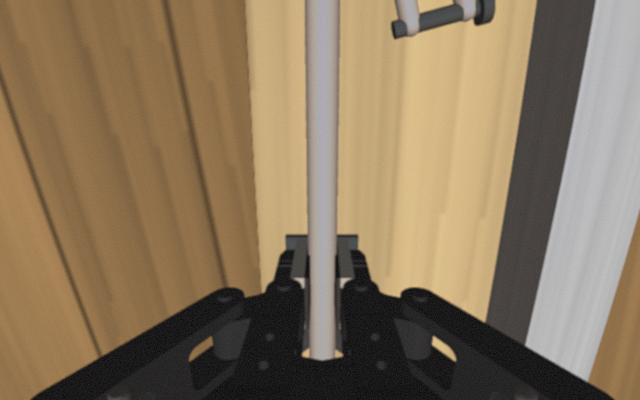

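The rod end meets the plate at about (395,370), with the force building steadily. One more small nudge to be sure, then I release.

```bash
python3 -m pendant '[[0,-0.02,0,0,0,0],[0,-0.01,0,0,0,0],[0,0,0,0,0,0],[0,0,0,0,0,0]]'|sed -n 1p;  python3 -c "
from h import *
plan([-.080,.0,.081])"
```

```text
time: 26.58
shift cm [ 0.26  8.63 -0.08] turn deg [ 0.04  0.   -0.06] | stn [-79.1 -86.4  83.5] F [-0.6   9.03 -1.81] M [ 1.85 -0.02  0.04] gap 0.0099 t 26.57
```

```bash
python3 -m pendant '[[0,0.03,0,0,0,0],[0,0.02,0,0,0,0],[0,0,0,0,0,0]]'|sed -n 1p;  python3 -c "
from h import *
plan([-.080,.0,.081])"; python3 -m pendant '[[0,0,0,0,0,0],[0,0,0,0,0,0],[0,0,0,0,0,0],[0,0,0,0,0,0],[-3,0,0,0,0,0],[-5,0,0,0,0,0],[-5,0,0,0,0,0],[0,0,0,0,0,0]]' 1;  python3 -c "
from h import *
plan([.108,.007,.231])"
```

```text
time: 26.95
shift cm [ 0.26  8.63 -0.08] turn deg [ 0.02 -0.01 -0.03] | stn [-79.2 -86.3  83.5] F [0.05 5.36 0.42] M [ 1.27 -0.    0.05] gap 0.0101 t 26.95
time: 27.95
ee_pos: [0.4779, -0.0225, 0.2168]
tool_rot: [[0.005, 0.107, 0.994], [-0.001, 0.994, -0.107], [-1.0, -0.0, 0.005]]
ft_force: [-0.9, -0.4, -1.6]
finger_gap: 0.0854
shift cm [-1.33  9.36 18.56] turn deg [-0.02  0.3   0.02] | stn [-77.6 -86.6 216.8] F [-0.85 -0.53 -1.59] M [-0.02 -0.03  0.04] gap 0.0854 t 27.95
```

Next I check both ends from the same tilted viewpoint as before, shifted outwards so that button and rod tip are both in view.

```bash
python3 -m pendant '[[-1,1.5,4.5,0,0,0],[-1,1.5,4.5,0,0,0],[-1,1,4.5,0,0,0],[0,0,4.5,0,0,0],[0,0,0,0,9,0],[0,0,0,0,9,0],[0,0,0,0,9,0],[0,0,0,0,8,0],[0,0,0,0,0,0],[0,0,0,0,0,0]]'|sed -n 1,2p;  python3 -c "
from h import *
m=cams.camera_model('wrist');a=cams.snapshot('wrist')
import pickle;pickle.dump(m,open('w13.pkl','wb'))
plan([.108,.007,.231])
cv2.imwrite('pics/w13.png',a);t=cams.snapshot('top');cv2.imwrite('pics/top5z.png',cv2.resize(t[160:250,300:410],None,fx=6.5,fy=6.5,interpolation=cv2.INTER_CUBIC))"
```

```text
time: 29.2
ee_pos: [0.6593, -0.0016, 0.2428]
shift cm [0.63 5.35 1.35] turn deg [ 2.000e-02 -3.487e+01  0.000e+00] | stn [100.6 -46.6 243.8] F [-0.35 -0.4   0.62] M [-0.02 -0.52  0.01] gap 0.085 t 29.25
```

View pics/w13.png

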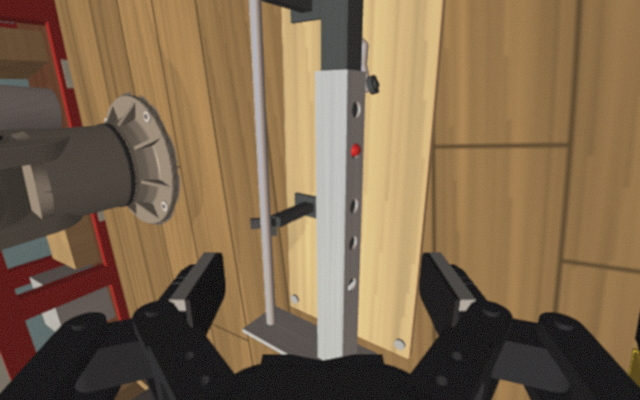

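View pics/top5z.png

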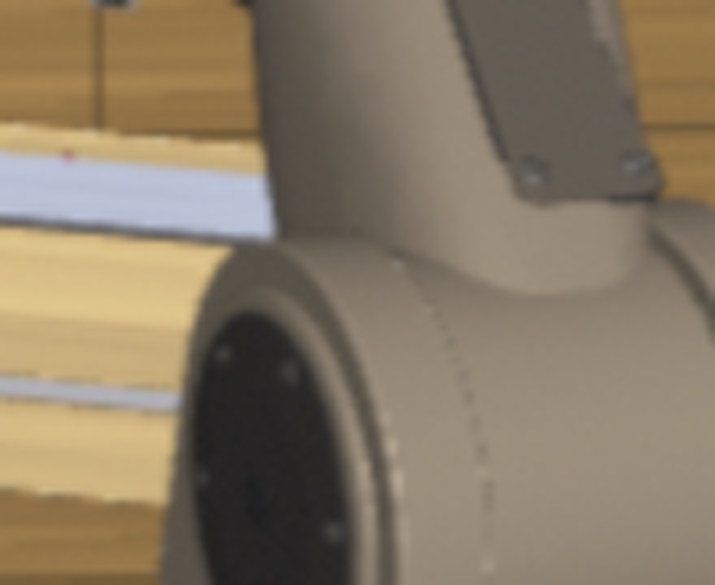

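The button is out at (356,151), with one hole left inward (357,110) and three outward, so it moved exactly one hole. The rod end is at (270,324), at the plate. I'll zoom in on both.

```bash
python3 - <<'E'
from h import *
import pickle
a=cv2.imread('pics/w13.png');m=pickle.load(open('w13.pkl','rb'))
A=cv2.resize(a[270:360,230:330],None,fx=4,fy=4,interpolation=cv2.INTER_CUBIC);B=cv2.resize(a[90:180,310:410],None,fx=4,fy=4,interpolation=cv2.INTER_CUBIC)
cv2.imwrite('pics/w13z.png',np.hstack([A,B[:360,:380]]))
def inx(u,v,xs=.036):
    c,d=ray(m,u,v);c=toS(c);d=S().T@d;return (c+d*(xs-c[0])/d[0])*1000
for v,u in [(109.5,356.5),(150,355),(204.5,354),(242.5,353)]: print(inx(u,v).round(1))
E
```

```text
[36.  14.3 98.8]
[ 36.  -21.   99.4]
[ 36.  -72.9  98.3]
[  36.  -112.3   98. ]
```

View pics/w13z.png

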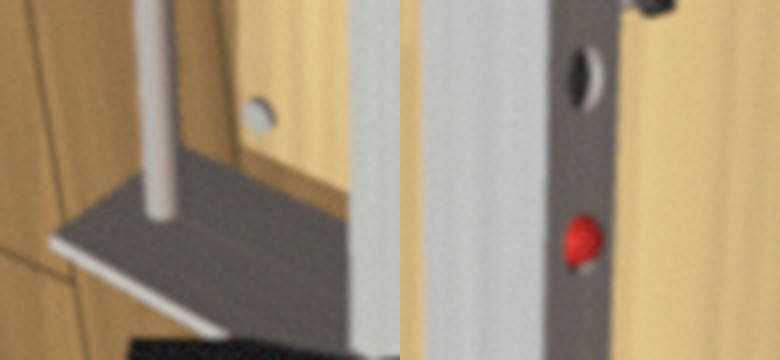

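```bash
python3 - <<'E'
from h import *
import pickle
m=pickle.load(open('w13.pkl','rb'))
q=lambda u,v:(230+(u+.5)/4-.5,270+(v+.5)/4-.5)
def inxx(p,xs):
    c,d=ray(m,*p);c=toS(c);d=S().T@d;return (c+d*(xs-c[0])/d[0])*1000
print('tip L/mid/R', [(toS(onz(m,*q(u,v),.1))*1000).round(1) for u,v in [(147,218),(177,216)]], inxx(q(161,222),-.080).round(1))
print('plate inner top edge z=.13',[(toS(onz(m,*q(u,v),.13))*1000).round(1) for u,v in [(52,236),(130,283),(215,333)]])
print('plate inner bottom edge z=.07',[(toS(onz(m,*q(u,v),.07))*1000).round(1) for u,v in [(185,148),(345,220)]])
E
```

```text
tip L/mid/R [array([ -88.9, -263.4,  100. ]), array([ -75.2, -256.3,  100. ])] [ -80.  -259.2  102.5]
plate inner top edge z=.13 [array([-100.8, -256.3,  130. ]), array([ -66.7, -257.5,  130. ]), array([ -32.8, -258.2,  130. ])]
plate inner bottom edge z=.07 [array([ -99.2, -258.1,   70. ]), array([ -30.1, -256.7,   70. ])]
```

```bash
python3 -c "
from h import *
print(robot.job_done()); print(read_state()['time'])"
```

```text
the job is handed in; nothing more can be done
None
the job is handed in; nothing more can be done
```

The length stop is set one hole further out, the rod is snug against the plate, and I handed the job in about 30 s into the 72 s allowed.

**Tube and button:** I pinched the tube over the button so it went in flush, then eased the tube out about 51 mm. Along-tube force at my readings (taken at the end of each move) stayed under 6 N. The button popped out in the very next hole.

**Rod:** I fed the rod about 85 mm. The last reading before backing off was about 9 N at the wrist, of which I put about 7–8 N on the plate. I then backed off a little and let go.

**Last checks**
- **Button:** It is out in the right hole, with one hole left inward and three outward. Its head measured 41.8 mm after popping and before I fed the rod, against 41.2 mm at the start. After feeding it still looked fully out.
- **Rod end:** It measured y of about -256 to -263 mm, and the plate face about -257 mm. That agrees with contact only to within the camera error of a few millimetres, so the snug fit rests mainly on the force reading.
- **Plate movement:** In the top view the plate seemed to shift about 3 mm as the rod came up. That is slightly more than the tube's 2 mm total play in the hole, but the later close-up showed the button still locked.
- **Other objects:** Nothing I did went near the loose items and the forces never suggested a touch, but I did not measure each one again.

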